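# Wedge the rocking instrument

### The job

The instrument on the bench rocks because the foot under its yellow dot has no rubber pad. First press down on the dot to feel it rock and let it come back, then push the orange wedge, thin end first, along the bench under that foot until it bears, and press firmly straight down on the dot again to make sure that it no longer rocks: it must end level, with that foot resting on the wedge's slope. Only push and press with the fingertips: do not lift the wedge or the instrument, do not shove the instrument out of place, and leave the meter, the screwdriver and the spool alone.

Things in the scene. Friction and masses are not known exactly. Their poses are not given: they have to be found in the camera images.
- case: Light grey instrument case, loose, about 2.2 kg, on four black domed feet at x +-78, y +-96 mm. Origin: midway between the feet, level with their lowest points; x from rear to front panel (dark, screen, knobs standing out 15 mm), y to the wedge's side, z up. The box spans x -106 to 94, y -126 to 114, z 16 to 88 mm. Three feet stand on pads; that at x +78, y +96 hangs over the bare bench.
- loose_foot (a point): Centre of the dome (radius 12 mm) of the foot that has no pad; the foot's lowest point is 12 mm below it. Its gap to the bench is the height of the pads. Axes as the case's.
- dot (a point): Round yellow sticker, 22 mm wide, on the case's top right above the loose foot, 88 mm above the case's origin, 18 mm from the side where the wedge lies, 16 mm from the front. About 2 N down on it tips the case towards it, by 0.05 to 0.11 rad, until the foot meets the bench; let go, the case comes back level. Once the wedge bears the foot it stays level.
- pads: Three black rubber pads 56 mm square fixed to the bench under the other three feet. Origin: midway between the four feet at the height of the pads' tops, which is 7 to 13 mm above the bench (z = 0) and differs from run to run. Axes nearly as the case's.
- wedge: Loose orange plastic wedge, 140 x 50 mm, 120 g, on the bench beside the case, thin end towards the loose foot. Origin: centre of the flat underside; x to the thin end: 2 mm high at x = +70 mm, rising evenly to 23 mm at x = -70 mm (upright flat back, to push on). It slides with about 1 N until it bears under the foot; then the push rises steeply. It does not slip back by itself.
- wedge_face (a point): Middle of the wedge's sloping face, 12.5 mm above its underside; z is square to the slope, x runs down the slope to the thin end, y across. The foot touches the slope when loose_foot is 12 mm from it along z.
- meter: Petrol-blue hand-held meter lying on the bench at the side of the case away from the wedge, 170 x 82 x 34 mm, origin at the centre of its underside, x along its length. Leave it.
- screwdriver: Screwdriver with a green handle lying on the bench in front of the case's panel, 180 mm long along x. Leave it.
- spool: Grey spool standing on the bench beside the wedge, 52 mm wide, 50 mm high, origin at the centre of its underside. Leave it.
Things that resemble listed ones, but are neither listed nor needed, are in the scene too. Of the things that look like the wedge, the smallest one is meant.

How it is judged:
By the outcome, as a careful person would: the job done as asked, in the order asked, and still so for the second after the job is handed in, with the robot touching nothing.
It also fails if it takes over 64 s, if anything falls off the work surface, if the arm or the gripper's body presses on something with over 40 N, if the wrist force passes 120 N, or if a joint passes its speed limit or range.

### The arm

A 6-joint arm with a two-finger parallel gripper is mounted at the origin on the work surface. World frame = base frame: x ahead of the robot, y to its left, z up, the work surface at z = 0. Lengths are in mm, angles in degrees, forces in N, time in s.
With the tool pointing down it reaches from about 350 to 850 mm from the base axis. Payload 8.1 kg.
Tool frame: the origin (TCP) lies on the mounting face of the last link; the fingertips stand 173 mm ahead of it and the grasp point (between the pads) lies 155 mm ahead of it; z points along the fingers, y is the direction in which the jaws open and shut (so a half turn about z gives the same grasp; the last joint's range is limited). The gripper opens to 85 mm and grips with 20 to 120 N. Pads are 22 mm wide; open, the fingers measure 114 mm over their backs; the gripper's body (76 mm by 85 mm) begins 54 mm behind the grasp point. The pads swing forward as they close: fully open they stand 13 mm farther back than shut.
Start: joints at [58.247, 7.471, 85.268, -0, 87.261, -4.893], TCP at [271.071, 535.283, 404.692] pointing down, gripper open.
Joint ranges: [-169.43, 169.43], [-51.17, 129.36], [1.28, 143.12], [-76.62, 256.62], [0, 156.53], [-152.29, 152.29]. Speed limits (degrees/s): [136.94, 136.94, 159.86, 180, 180, 180].

### API

Orientations are given as [roll, pitch, yaw] about the fixed x, y, z axes, in that order (R = Rz(yaw) Ry(pitch) Rx(roll)).
In Python, from bench import * gives the robot as it stands.
- The arm moves only by the shell command python3 -m jog 'ROWS' [FORCE]. ROWS is JSON, a list of rows, each an object of numbers: "tx", "ty", "tz": the shift along the tool's x, y, z as a fraction of full scale; "ax", "ay", "az": the turn, a rotation vector about the tool's x, y, z as a fraction of full scale; "hand": the opening, from 0 (shut) to 1 (fully open). A call has 1 to 5 rows; each row is the pose to reach, as a shift and turn from the pose commanded when the call began, along the tool's axes at that moment; what a row does not reach only later rows make up. Full scale, the value 1, is 150 mm for a shift and 45 degrees for a turn. A row lasts 1/12 s, in which the tool goes at most 41.7 mm and 7.16 degrees, less where a joint would pass 70% of its speed; a pose out of reach is approached as far as the arm can. A call with a number of a shift or a turn outside -1 to 1 is refused whole. A call with a gripper value outside its range is refused whole. The fingers move at their own pace and stop on an object; FORCE is the grip in N (left out, the last holds). Time passes only in rows, so rows that repeat a pose let the fingers close. It gives the time, the measured TCP pose, the force and the opening at its end, in the units of the state.
- sense(): the state, without advancing time (a new reading comes with each control period).
- snapshot(name): name is "side" or "top" or "wrist"; returns a dict with "pixels" (420x560x3 uint8, red, green, blue), "z_map" (420x560 float32, mm along the optical axis (not along the pixel's ray), 0 where there is no reading), "intrinsics" (3x3 intrinsics, pixels), "R" (3x3) and "t" (3): a world point X has camera coordinates R X + t. Camera axes: x right, y down, z forward; pixel columns grow to the right and rows downward; lengths in mm; the calibration is good to about 2 mm. A picture is of the moment at which its call begins.
- hand_in(): hands the job in, once; it reports no verdict.
The state is a dict: "time": time; "joint_pos": joint angles; "qd": joint speeds; "joint_efforts": joint torques, N m; "tool_pos": TCP position; "tcp_rot": TCP orientation; "ft_force": force on the tool from outside, world axes, zero at the start; "wrist_torque": the same for the moment, N m; "finger_gap": finger opening in mm.
Only numpy, scipy, OpenCV 4.12 (cv2) and the standard library are available. Lean on these libraries where they do the work, as an engineer would, in place of code of your own. Each camera call takes 0.05 s, during which the arm holds its last target.

## Working session

There is one attempt and no reset: what is moved stays moved. The work goes in short steps, Python scripts to look and compute and a shell command to move; the robot and the scene stay as the last step left them, time stands still between calls to the robot, and variables do not carry over. Pictures are saved under pics/ and viewed, and the job is handed in when it is done.

```bash
ls; mkdir -p pics; python3 - <<'E'
from bench import *
import cv2,numpy as np
print(sense())
for n in ["top","side","wrist"]:
    s=snapshot(n); cv2.imwrite(f"pics/{n}0.png",s["pixels"][:,:,::-1]); np.savez(f"{n}0.npz",**s)
    print(n,s["intrinsics"].tolist(),s["R"].round(3).tolist(),s["t"])
E
```

```text
pics
{'time': 0.0, 'joint_pos': array([ 5.82455049e+01,  7.51690799e+00,  8.53289745e+01, -3.74685496e-04,
        8.72616449e+01, -4.89288267e+00]), 'qd': array([-0.04644444,  0.00143051, -0.04679468, -0.00936357,  0.08228757,
        0.04227616]), 'joint_efforts': array([-2.51563026e-03, -5.69383264e+01, -5.00552559e+01, -4.25537492e-04,
        1.47849019e-02, -3.02324872e-05]), 'tool_pos': array([270.96259864, 535.07803991, 403.62828572]), 'tcp_rot': array([-1.79892833e+02, -8.79848463e-03,  1.53138398e+02]), 'ft_force': array([0.20080972, 0.10447032, 0.04275494]), 'wrist_torque': array([-0.07350961, -0.00067121,  0.0377992 ]), 'finger_gap': 85.52702297943578}
top [[396.937198373518, 0.0, 281.19290949932656], [0.0, 396.937198373518, 206.82348362789668], [0.0, 0.0, 1.0]] [[-0.026, -1.0, 0.012], [-0.985, 0.024, -0.172], [0.172, -0.017, -0.985]] [-46.34446157 570.87866951 837.71709734]
side [[538.9316549364042, 0.0, 286.39334830329045], [0.0, 538.9316549364042, 206.9899547191379], [0.0, 0.0, 1.0]] [[0.981, -0.193, -0.017], [-0.118, -0.526, -0.842], [0.153, 0.828, -0.539]] [-564.87592302  120.56945608 1090.22753123]
wrist [[341.6522239973041, 0.0, 277.5719246118617], [0.0, 341.6522239973041, 205.1819193996888], [0.0, 0.0, 1.0]] [[0.451, 0.893, -0.002], [0.862, -0.434, 0.263], [0.234, -0.12, -0.965]] [-599.71227972  -35.00141393  378.55378766]
```

View pics/top0.png

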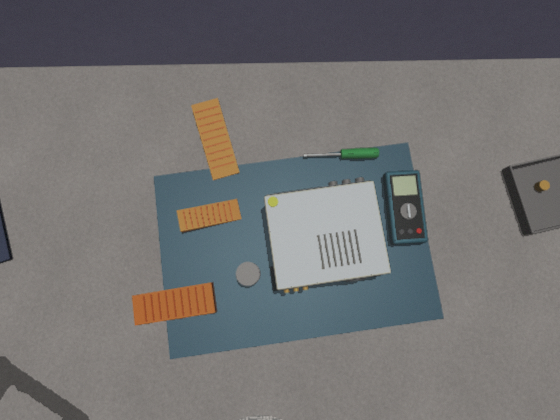

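View pics/side0.png

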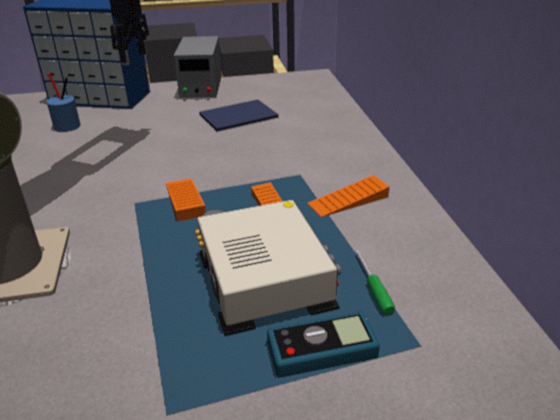

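View pics/wrist0.png

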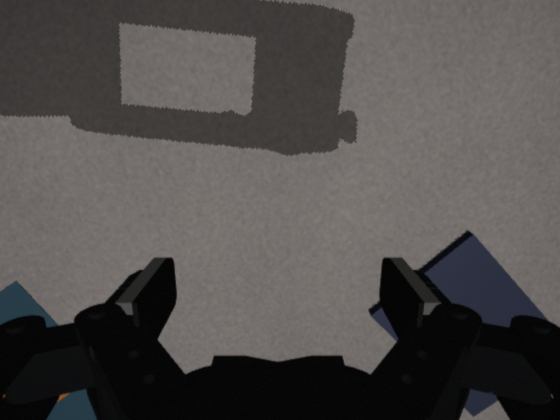

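The top view shows the small wedge at about (209,215), the dot at (273,202), the spool at (247,274), the meter at (406,208) and the screwdriver at (340,155). The other orange wedges, at (215,140) and (174,304), are larger decoys. Next I'll measure positions.

```bash
cat > h.py <<'E'
import numpy as np,cv2
def world(s):
    K=s["intrinsics"];z=s["z_map"];v,u=np.mgrid[0:420,0:560]
    c=np.stack([(u-K[0,2])/K[0,0]*z,(v-K[1,2])/K[1,1]*z,z],-1)
    return (c-s["t"])@s["R"]
def masks(s):
    h=cv2.cvtColor(s["pixels"],cv2.COLOR_RGB2HSV).astype(int);H,S,V=h[...,0],h[...,1],h[...,2]
    return dict(orange=(H<=20)&(S>140)&(V>100),yellow=(H>22)&(H<35)&(S>140)&(V>120))
def comps(m,lo=20):
    n,l,st,c=cv2.connectedComponentsWithStats(m.astype(np.uint8))
    return [(l==i) for i in range(1,n) if st[i,4]>=lo]
E
python3 - <<'E'
from h import *
s=dict(np.load("top0.npz"));W=world(s);M=masks(s)
for k in M:
  mk=cv2.morphologyEx(M[k].astype(np.uint8),cv2.MORPH_CLOSE,np.ones((5,5)))
  for m in comps(mk):
    p=W[m&True]; v,u=np.nonzero(m)
    print(k,m.sum(),(u.mean().round(1),v.mean().round(1)),np.median(p,0).round(1),"z",np.percentile(p[:,2],[2,50,98]).round(1))
    if k=="orange" and m.sum()>300:
      r=cv2.minAreaRect(p[:,:2].astype(np.float32));print("  rect",r, cv2.boxPoints(r).round(1).tolist())
      A=np.c_[p[:,:2]-p[:,:2].mean(0),np.ones(len(p))];print("  plane",np.linalg.lstsq(A,p[:,2],rcond=None)[0])
# case top
p=W.reshape(-1,3);t=(abs(p[:,2]-96)<12)&(p[:,0]>300)
v,u=np.nonzero(t.reshape(420,560));
mm=max(comps(t.reshape(420,560)),key=lambda m:m.sum());q=W[mm]
r=cv2.minAreaRect(q[:,:2].astype(np.float32));print("case",r,cv2.boxPoints(r).round(1).tolist())
A=np.c_[q[:,:2]-q[:,:2].mean(0),np.ones(len(q))];print(np.linalg.lstsq(A,q[:,2],rcond=None)[0],q[:,2].min(),q[:,2].max())
for name,(u,v) in dict(bench=(100,200),mat=(200,260),spool=(247,274)).items(): print(name,W[v,u].round(1))
E
```

```text
orange 1980 (np.float64(214.6), np.float64(138.6)) [743.7  93.3  16.6] z [ 2.8 16.6 30.7]
  rect ((619.0570678710938, 53.5496940612793), (444.9874267578125, 67.68681335449219), 17.543973922729492) [[396.70001220703125, 18.799999237060547], [417.1000061035156, -45.79999923706055], [841.4000244140625, 88.30000305175781], [821.0, 152.89999389648438]]
  plane [-0.06851254 -0.41996894 19.36035503]
orange 1224 (np.float64(208.1), np.float64(215.1)) [560.7 108.6  13.2] z [ 1.8 13.2 23.9]
  rect ((530.7470703125, 47.18482971191406), (268.37457275390625, 119.16481018066406), 63.23179626464844) [[417.1000061035156, -45.79999923706055], [523.5, -99.5], [644.4000244140625, 140.1999969482422], [538.0, 193.8000030517578]]
  plane [-2.22710656 -0.53330747 17.55955253]
orange 22 (np.float64(418.5), np.float64(230.3)) [ 511.2 -369.9   36.2] z [33.5 36.2 39.1]
orange 2389 (np.float64(173.2), np.float64(303.7)) [363.1 184.1  16.9] z [ 2.6 16.9 30.6]
  rect ((371.9161376953125, 114.53234100341797), (65.48802947998047, 329.800048828125), 7.626221179962158) [[317.6000061035156, 273.6000061035156], [361.29998779296875, -53.29999923706055], [426.29998779296875, -44.599998474121094], [382.5, 282.29998779296875]]
  plane [ 0.2050616  -0.32504909 19.33970545]
case ((504.62890625, -153.46519470214844), (206.54478454589844, 240.17697143554688), 6.895830154418945) [[387.70001220703125, -46.599998474121094], [416.5, -285.1000061035156], [621.5999755859375, -260.29998779296875], [592.7000122070312, -21.799999237060547]]
[-2.66464245e-03 -2.21311101e-03  9.55403053e+01] 84.01936701530026 100.57025126493564
bench [6.047e+02 3.649e+02 3.000e-01]
mat [458.3 128.5   1.2]
spool [423.4  17.1  53.8]
```

```bash
python3 - <<'E'
from h import *
for n in ["top","side"]:
  s=dict(np.load(n+"0.npz"));W=world(s);ok=s["z_map"]>0
  if n=="top":
    print(s["pixels"][202,273],s["z_map"][202,273])
  h=cv2.cvtColor(s["pixels"],cv2.COLOR_RGB2HSV).astype(int)
  y=(h[...,0]>=22)&(h[...,0]<=35)&(h[...,1]>120)&(h[...,2]>110)
  for m in comps(y,8):
    v,u=np.nonzero(m);mm=m&ok; print(n,"Y",m.sum(),u.mean().round(1),v.mean().round(1),W[mm].mean(0).round(1), np.percentile(W[mm][:,2],[0,50,100]).round(1) if mm.any() else "")
  M=cv2.morphologyEx(masks(s)["orange"].astype(np.uint8),cv2.MORPH_CLOSE,np.ones((5,5)))
  for m in comps(M,150):
    p=W[m&ok];v,u=np.nonzero(m)
    p=p[(p[:,2]>-3)&(p[:,2]<34)]
    c0=np.median(p,0);p=p[np.linalg.norm(p[:,:2]-c0[:2],axis=1)<125]
    r=cv2.minAreaRect(p[:,:2].astype(np.float32))
    A=np.c_[p[:,:2]-p[:,:2].mean(0),np.ones(len(p))];g=np.linalg.lstsq(A,p[:,2],rcond=None)[0]
    print(n,"O",u.mean().round(),v.mean().round(),len(p),r,cv2.boxPoints(r).round(1).tolist(),"slope",g.round(3),"down dir",np.degrees(np.arctan2(-g[1],-g[0])).round(1))
  t=(abs(W[...,2]-97)<6)&ok&(h[...,1]<80)
  mm=max(comps(t),key=lambda m:m.sum());mm=cv2.morphologyEx(mm.astype(np.uint8),cv2.MORPH_OPEN,np.ones((9,9)))>0;q=W[mm]
  r=cv2.minAreaRect(q[:,:2].astype(np.float32));print(n,"case",r,cv2.boxPoints(r).round(1).tolist())
  A=np.c_[q[:,:2]-q[:,:2].mean(0),np.ones(len(q))];g=np.linalg.lstsq(A,q[:,2],rcond=None)[0];print(g.round(4),np.median(q[:,2]))
  b=ok&(abs(W[...,2])<12)&(W[...,0]>300)&(W[...,0]<700)&(W[...,1]>0)&(W[...,1]<250)&(h[...,1]<60);print("benchz",np.median(W[b][:,2]))
  b=ok&(abs(W[...,2])<12)&(W[...,0]>300)&(W[...,0]<700)&(W[...,1]>-400)&(W[...,1]<250)&(h[...,1]>60)&(h[...,0]>85);print("matz",np.median(W[b][:,2]))
s=dict(np.load("top0.npz"));im=cv2.resize(s["pixels"][80:360,130:450,::-1],None,fx=2.5,fy=2.1*1.0,interpolation=cv2.INTER_CUBIC)
cv2.imwrite("pics/topz.png",im)
E
```

```text
[176 180  85] 838.63226
top Y 63 272.2 201.4 [573.6 -41.2  96.3] [92.2 96.3 99.6]
top O 215.0 139.0 1973 ((744.0810546875, 92.79523468017578), (181.58958435058594, 62.751930236816406), 15.35472297668457) [[648.2000122070312, 99.0], [664.7999877929688, 38.5], [839.9000244140625, 86.5999984741211], [823.2999877929688, 147.10000610351562]] slope [ 0.145  0.039 16.602] down dir -165.0
top O 208.0 215.0 1218 ((561.1953125, 106.93748474121094), (47.690460205078125, 136.6003875732422), 11.71745491027832) [[524.0, 169.0], [551.7000122070312, 35.20000076293945], [598.4000244140625, 44.900001525878906], [570.7000122070312, 178.6999969482422]] slope [-0.027  0.147 13.094] down dir -79.6
top O 173.0 304.0 2382 ((362.5772705078125, 185.79214477539062), (65.50005340576172, 185.90151977539062), 7.7958831787109375) [[317.5, 273.3999938964844], [342.70001220703125, 89.30000305175781], [407.6000061035156, 98.0999984741211], [382.3999938964844, 282.29998779296875]] slope [ 0.025 -0.149 16.681] down dir 99.7
top case ((503.5650634765625, -153.34713745117188), (200.38134765625, 239.70205688476562), 6.864
[... 950 characters left out ...]
4844]] slope [ 0.032 -0.145 18.736] down dir 102.6
side O 266.0 194.0 430 ((553.802734375, 138.55856323242188), (52.65875244140625, 78.69525909423828), 11.082367897033691) [[520.4000244140625, 172.10000610351562], [535.5, 94.9000015258789], [587.2000122070312, 105.0], [572.0999755859375, 182.1999969482422]] slope [-0.018  0.145 17.455] down dir -83.0
side case ((502.213134765625, -151.4028778076172), (201.2841796875, 245.38201904296875), 6.6575446128845215) [[388.0, -41.20000076293945], [416.5, -284.8999938964844], [616.4000244140625, -261.6000061035156], [588.0, -17.899999618530273]]
[-1.10000e-03 -2.00000e-04  9.59194e+01] 95.95382448138187
benchz 0.6825923485090409
matz 1.0507074675901753
```

View pics/topz.png

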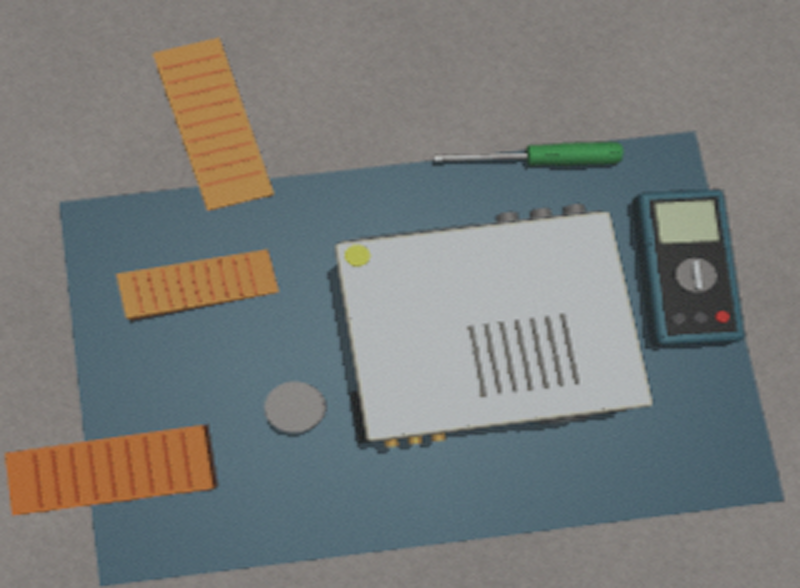

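```bash
cat > go.py <<'E'
import sys,numpy as np
from bench import *
from scipy.spatial.transform import Rotation as Rt
# usage: go.py x y ztip yaw  -> tool-axis shift units & turn units from measured pose
x,y,z,yaw=map(float,sys.argv[1:5])
s=sense();R=Rt.from_euler('xyz',s["tcp_rot"],degrees=True)
d=R.inv().apply(np.array([x,y,z+173])-s["tool_pos"])/150
T=Rt.from_euler('xyz',[180,0,yaw],degrees=True)
a=np.degrees((R.inv()*T).as_rotvec())/45
print("t",s["time"],"tip",(s["tool_pos"]-[0,0,173]).round(1),"rot",s["tcp_rot"].round(2),"F",s["ft_force"].round(2),"gap",round(s["finger_gap"],1),"j6",s["joint_pos"][5].round(1))
print("shift",d.round(4),"turn",a.round(4))
E
python3 go.py 573.5 -41 125 101.7
```

```text
t 0.15 tip [271.  535.1 230.9] rot [-1.7992e+02 -1.0000e-02  1.5314e+02] F [ 0.12 -0.79 -0.26] gap 85.3 j6 -4.9
shift [-3.5347 -2.5141  0.7091] turn [-1.8000e-03  7.0000e-04  1.1431e+00]
```

```bash
for i in 1; do
python3 -m jog '[{"tx":-0.88,"ty":-0.63,"hand":0},{"tx":-0.88,"ty":-0.63,"hand":0},{"tx":-0.88,"ty":-0.63,"hand":0},{"tx":-0.88,"ty":-0.63,"hand":0},{"tx":-0.88,"ty":-0.63,"hand":0}]' 30
python3 -m jog '[{"tx":-0.88,"ty":-0.63,"hand":0},{"tx":-0.88,"ty":-0.63,"hand":0},{"tx":-0.88,"ty":-0.63,"hand":0},{"tx":-0.88,"ty":-0.63,"hand":0},{"tx":-0.88,"ty":-0.63,"hand":0}]'
python3 -m jog '[{"az":0.79,"hand":0},{"az":0.79,"hand":0},{"az":0.79,"hand":0},{"az":0.79,"hand":0},{"az":0.79,"hand":0}]'
python3 -m jog '[{"az":0.35,"hand":0},{"az":0.35,"hand":0},{"az":0.35,"hand":0}]'
done; python3 go.py 573.5 -41 125 101.7
```

```text
t 0.15 tip [271.  535.1 230.9] rot [-1.7992e+02 -1.0000e-02  1.5314e+02] F [ 0.12 -0.79 -0.26] gap 85.3 j6 -4.9
shift [-3.5347 -2.5141  0.7091] turn [-1.8000e-03  7.0000e-04  1.1431e+00]invalid input at $[0]: expected keys tx, ty, tz, ax, ay, az, hand
invalid input at $[0]: expected keys tx, ty, tz, ax, ay, az, hand
invalid input at $[0]: expected keys tx, ty, tz, ax, ay, az, hand
invalid input at $[0]: expected keys tx, ty, tz, ax, ay, az, hand
```

```bash

python3 -m jog '[{"tx":-0.88,"ty":-0.63,"tz":0,"ax":0,"ay":0,"az":0,"hand":0},{"tx":-0.88,"ty":-0.63,"tz":0,"ax":0,"ay":0,"az":0,"hand":0},{"tx":-0.88,"ty":-0.63,"tz":0,"ax":0,"ay":0,"az":0,"hand":0},{"tx":-0.88,"ty":-0.63,"tz":0,"ax":0,"ay":0,"az":0,"hand":0},{"tx":-0.88,"ty":-0.63,"tz":0,"ax":0,"ay":0,"az":0,"hand":0}]' 30
python3 -m jog '[{"tx":-0.88,"ty":-0.63,"tz":0,"ax":0,"ay":0,"az":0,"hand":0},{"tx":-0.88,"ty":-0.63,"tz":0,"ax":0,"ay":0,"az":0,"hand":0},{"tx":-0.88,"ty":-0.63,"tz":0,"ax":0,"ay":0,"az":0,"hand":0},{"tx":-0.88,"ty":-0.63,"tz":0,"ax":0,"ay":0,"az":0,"hand":0},{"tx":-0.88,"ty":-0.63,"tz":0,"ax":0,"ay":0,"az":0,"hand":0}]'
python3 -m jog '[{"tx":0,"ty":0,"tz":0,"ax":0,"ay":0,"az":0.79,"hand":0},{"tx":0,"ty":0,"tz":0,"ax":0,"ay":0,"az":0.79,"hand":0},{"tx":0,"ty":0,"tz":0,"ax":0,"ay":0,"az":0.79,"hand":0},{"tx":0,"ty":0,"tz":0,"ax":0,"ay":0,"az":0.79,"hand":0},{"tx":0,"ty":0,"tz":0,"ax":0,"ay":0,"az":0.79,"hand":0}]'
python3 -m jog '[{"tx":0,"ty":0,"tz":0,"ax":0,"ay":0,"az":0.35,"hand":0},{"tx":0,"ty":0,"tz":0,"ax":0,"ay":0,"az":0.35,"hand":0},{"tx":0,"ty":0,"tz":0,"ax":0,"ay":0,"az":0.35,"hand":0}]'
python3 go.py 573.5 -41 125 101.7
```

```text
time: 0.57
tool_pos: [348.6, 386.8, 404.4]
tcp_rot: [-179.9, 0.1, 152.9]
ft_force: [-0.9, -0.3, -0.9]
finger_gap: 25.7
time: 0.98
tool_pos: [423.5, 242.7, 404.6]
tcp_rot: [-179.9, 0.1, 152.8]
ft_force: [0.3, 0.9, 0.3]
finger_gap: -0.0
time: 1.4
tool_pos: [421.0, 247.8, 404.4]
tcp_rot: [-180.0, -0.0, 117.2]
ft_force: [-0.1, 0.1, 0.4]
finger_gap: -0.1
time: 1.65
tool_pos: [420.9, 247.9, 404.4]
tcp_rot: [-180.0, -0.0, 101.5]
ft_force: [0.3, 0.8, -0.1]
finger_gap: -0.2
t 1.65 tip [420.9 247.9 231.4] rot [-179.97   -0.    101.51] F [ 0.33  0.77 -0.08] gap -0.2 j6 13.0
shift [-2.0903  0.613   0.7089] turn [-0.0008 -0.0001 -0.0043]
```

```bash

python3 -m jog '[{"tx":-1,"ty":0.3,"tz":0.1,"ax":0,"ay":0,"az":0,"hand":0},{"tx":-1,"ty":0.3,"tz":0.1,"ax":0,"ay":0,"az":0,"hand":0},{"tx":-1,"ty":0.3,"tz":0.1,"ax":0,"ay":0,"az":0,"hand":0},{"tx":-1,"ty":0.3,"tz":0.1,"ax":0,"ay":0,"az":0,"hand":0},{"tx":-1,"ty":0.3,"tz":0.1,"ax":0,"ay":0,"az":0,"hand":0}]'
python3 -m jog '[{"tx":-1,"ty":0.3,"tz":0.1,"ax":0,"ay":0,"az":0,"hand":0},{"tx":-1,"ty":0.3,"tz":0.1,"ax":0,"ay":0,"az":0,"hand":0},{"tx":-1,"ty":0.3,"tz":0.1,"ax":0,"ay":0,"az":0,"hand":0},{"tx":-1,"ty":0.3,"tz":0.1,"ax":0,"ay":0,"az":0,"hand":0},{"tx":-1,"ty":0.3,"tz":0.1,"ax":0,"ay":0,"az":0,"hand":0}]'
python3 go.py 573.5 -41 115 101.7
```

```text
time: 2.07
tool_pos: [497.7, 105.7, 388.7]
tcp_rot: [-179.9, 0.1, 101.8]
ft_force: [-0.6, -0.2, 0.4]
finger_gap: -0.2
time: 2.48
tool_pos: [572.3, -32.0, 373.4]
tcp_rot: [-179.9, 0.1, 101.8]
ft_force: [0.8, 0.7, 0.1]
finger_gap: -0.2
t 2.4833 tip [572.3 -32.  200.4] rot [-1.7994e+02  9.0000e-02  1.0179e+02] F [0.83 0.65 0.06] gap -0.2 j6 -20.1
shift [-0.0592 -0.004   0.5694] turn [-0.0013  0.0019  0.0019]
```

```bash

python3 -m jog '[{"tx":-0.06,"ty":0,"tz":0.2,"ax":0,"ay":0,"az":0,"hand":0},{"tx":-0.06,"ty":0,"tz":0.4,"ax":0,"ay":0,"az":0,"hand":0},{"tx":-0.06,"ty":0,"tz":0.58,"ax":0,"ay":0,"az":0,"hand":0},{"tx":-0.06,"ty":0,"tz":0.58,"ax":0,"ay":0,"az":0,"hand":0},{"tx":-0.06,"ty":0,"tz":0.58,"ax":0,"ay":0,"az":0,"hand":0}]'
python3 go.py 573.5 -41 96 101.7
python3 - <<'E'
from h import *
from bench import *
for n in ["top","side"]:
  s=snapshot(n); np.savez(n+"1.npz",**s)
  K=s["intrinsics"];print(n,sense()["ft_force"].round(2))
  c=s["R"]@(np.array([573.5,-41,96]))+s["t"];uv=K@c/c[2];u,v=int(uv[0]),int(uv[1])
  u0=max(u-80,0);v0=max(v-60,0);cr=s["pixels"][v0:v0+120,u0:u0+160,::-1]
  cv2.imwrite(f"pics/{n}1.png",cv2.resize(cr,(640,480),interpolation=cv2.INTER_CUBIC));print(uv)
E
```

```text
time: 2.9
tool_pos: [571.8, -35.8, 286.1]
tcp_rot: [-179.8, -0.1, 102.0]
ft_force: [-0.1, 0.1, 0.9]
finger_gap: -0.1
t 2.9 tip [571.8 -35.8 113.1] rot [-1.7976e+02 -1.0000e-01  1.0196e+02] F [-0.07  0.14  0.86] gap -0.1 j6 -20.7
shift [-0.0367  0.0043  0.1138] turn [-0.0053 -0.0023  0.0058]
top [0.61 1.08 0.32]
[272.16704426 201.45543673   1.        ]
side [0.7  0.71 0.27]
[288.41546474 203.9497488    1.        ]
```

View pics/side1.png

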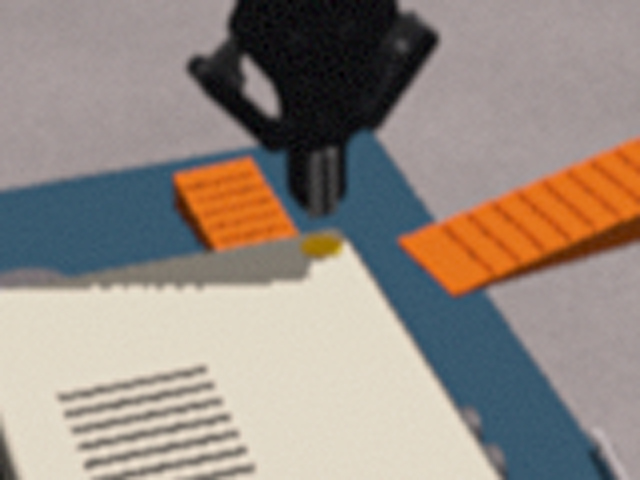

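View pics/top1.png

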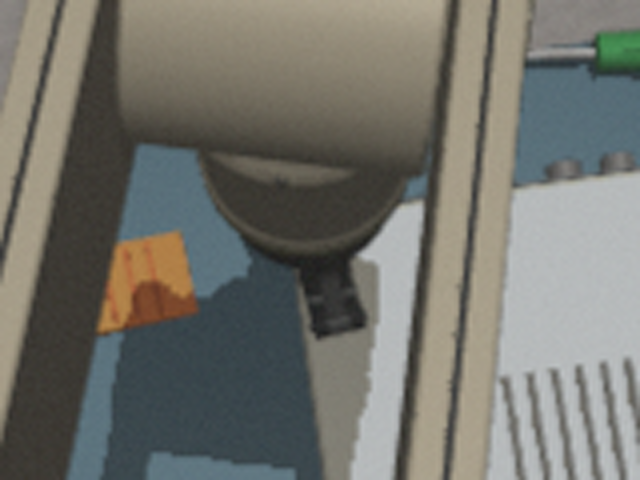

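The tips, at (318,213) in the side crop, are right above the dot at (322,244). Now the first press.

```bash

python3 -m jog '[{"tx":-0.035,"ty":0,"tz":0.04,"ax":0,"ay":0,"az":0,"hand":0},{"tx":-0.035,"ty":0,"tz":0.09,"ax":0,"ay":0,"az":0,"hand":0},{"tx":-0.035,"ty":0,"tz":0.1,"ax":0,"ay":0,"az":0,"hand":0},{"tx":-0.035,"ty":0,"tz":0.1,"ax":0,"ay":0,"az":0,"hand":0}]'
python3 -m jog '[{"tx":0,"ty":0,"tz":0.01,"ax":0,"ay":0,"az":0,"hand":0},{"tx":0,"ty":0,"tz":0.02,"ax":0,"ay":0,"az":0,"hand":0},{"tx":0,"ty":0,"tz":0.02,"ax":0,"ay":0,"az":0,"hand":0},{"tx":0,"ty":0,"tz":0.02,"ax":0,"ay":0,"az":0,"hand":0}]'
python3 go.py 573.5 -41 96 101.7
```

```text
time: 3.33
tool_pos: [573.5, -41.7, 272.2]
tcp_rot: [-180.0, -0.0, 101.8]
ft_force: [-0.1, 0.4, 0.1]
finger_gap: 0.2
time: 3.67
tool_pos: [573.7, -41.7, 269.7]
tcp_rot: [-180.0, -0.0, 101.8]
ft_force: [-1.1, -0.9, 0.2]
finger_gap: 0.1
t 3.6667 tip [573.7 -41.7  96.7] rot [-180.     -0.    101.85] F [-1.07 -0.93  0.23] gap 0.1 j6 -21.1
shift [ 0.0047 -0.0007  0.0046] turn [-0.0001 -0.      0.0032]
```

```bash

python3 -m jog '[{"tx":0.002,"ty":0.003,"tz":0.01,"ax":0,"ay":0,"az":0,"hand":0},{"tx":0.006,"ty":0.009,"tz":0.02,"ax":0,"ay":0,"az":0,"hand":0},{"tx":0.006,"ty":0.009,"tz":0.02,"ax":0,"ay":0,"az":0,"hand":0}]'
python3 -m jog '[{"tx":0.004,"ty":0.006,"tz":0.01,"ax":0,"ay":0,"az":0,"hand":0},{"tx":0.008,"ty":0.012,"tz":0.02,"ax":0,"ay":0,"az":0,"hand":0},{"tx":0.008,"ty":0.012,"tz":0.02,"ax":0,"ay":0,"az":0,"hand":0}]'
python3 go.py 573.5 -41 96 101.7
```

```text
time: 3.92
tool_pos: [575.1, -40.4, 266.7]
tcp_rot: [180.0, 0.0, 101.8]
ft_force: [0.8, -0.1, 2.3]
finger_gap: 0.2
time: 4.17
tool_pos: [576.6, -38.8, 263.5]
tcp_rot: [180.0, -0.0, 101.8]
ft_force: [1.8, 0.5, 2.2]
finger_gap: 0.1
t 4.1667 tip [576.6 -38.8  90.5] rot [179.99  -0.   101.85] F [1.8  0.5  2.16] gap 0.1 j6 -20.8
shift [-0.0101 -0.023  -0.0368] turn [ 0.0003 -0.0001  0.0033]
```

```bash

python3 -m jog '[{"tx":0.004,"ty":0.006,"tz":0.01,"ax":0,"ay":0,"az":0,"hand":0},{"tx":0.004,"ty":0.006,"tz":0.01,"ax":0,"ay":0,"az":0,"hand":0}]'
python3 -m jog '[{"tx":0.004,"ty":0.006,"tz":0.01,"ax":0,"ay":0,"az":0,"hand":0},{"tx":0.004,"ty":0.006,"tz":0.01,"ax":0,"ay":0,"az":0,"hand":0}]'
python3 -m jog '[{"tx":0,"ty":0,"tz":0.01,"ax":0,"ay":0,"az":0,"hand":0},{"tx":0,"ty":0,"tz":0.01,"ax":0,"ay":0,"az":0,"hand":0}]'
python3 go.py 573.5 -41 96 101.7
```

```text
time: 4.33
tool_pos: [577.2, -38.1, 261.9]
tcp_rot: [-180.0, -0.0, 101.8]
ft_force: [0.9, -0.1, 1.7]
finger_gap: -0.1
time: 4.5
tool_pos: [577.9, -37.6, 261.2]
tcp_rot: [-180.0, 0.0, 101.8]
ft_force: [-4.8, -0.9, 9.3]
finger_gap: -0.2
time: 4.67
tool_pos: [578.0, -37.6, 260.9]
tcp_rot: [-180.0, 0.0, 101.8]
ft_force: [-7.9, 0.1, 15.7]
finger_gap: 0.3
t 4.6667 tip [578.  -37.6  87.9] rot [-1.8000e+02  3.0000e-02  1.0184e+02] F [-7.88  0.12 15.68] gap 0.3 j6 -20.6
shift [-0.0159 -0.0341 -0.0539] turn [-0.0001  0.0007  0.0031]
```

It rocked: about 2 N while tipping, then the force jumped once the foot met the bench, after about 8 mm of travel. Now I let it come back.

```bash

python3 -m jog '[{"tx":0,"ty":0,"tz":-0.015,"ax":0,"ay":0,"az":0,"hand":0},{"tx":-0.007,"ty":-0.012,"tz":-0.035,"ax":0,"ay":0,"az":0,"hand":0},{"tx":-0.015,"ty":-0.024,"tz":-0.055,"ax":0,"ay":0,"az":0,"hand":0},{"tx":-0.018,"ty":-0.034,"tz":-0.075,"ax":0,"ay":0,"az":0,"hand":0},{"tx":-0.018,"ty":-0.034,"tz":-0.11,"ax":0,"ay":0,"az":0,"hand":0}]'
python3 -m jog '[{"tx":0,"ty":0,"tz":-0.15,"ax":0,"ay":0,"az":0,"hand":0},{"tx":0,"ty":0,"tz":-0.3,"ax":0,"ay":0,"az":0,"hand":0},{"tx":0.3,"ty":0,"tz":-0.3,"ax":0,"ay":0,"az":0,"hand":0},{"tx":0.6,"ty":0,"tz":-0.3,"ax":0,"ay":0,"az":0,"hand":0},{"tx":0.9,"ty":0,"tz":-0.3,"ax":0,"ay":0,"az":0,"hand":0}]'
python3 -m jog '[{"tx":0.3,"ty":0,"tz":0,"ax":0,"ay":0,"az":0,"hand":0},{"tx":0.6,"ty":0,"tz":0,"ax":0,"ay":0,"az":0,"hand":0},{"tx":0.9,"ty":0,"tz":0,"ax":0,"ay":0,"az":0,"hand":0},{"tx":0.9,"ty":0,"tz":0,"ax":0,"ay":0,"az":0,"hand":0}]'
python3 go.py 560 220 60 101.7
cat > look.py <<'E'
import sys
from h import *
from bench import *
tag=sys.argv[1]
for n in ["top","side"]:
  s=snapshot(n); np.savez(n+tag+".npz",**s);cv2.imwrite(f"pics/{n}{tag}.png",s["pixels"][:,:,::-1])
  W=world(s);ok=s["z_map"]>0;h=cv2.cvtColor(s["pixels"],cv2.COLOR_RGB2HSV).astype(int)
  y=(h[...,0]>=22)&(h[...,0]<=35)&(h[...,1]>120)&(h[...,2]>110)
  for m in comps(y,8):
    v,u=np.nonzero(m);mm=m&ok; print(n,"dot",m.sum(),W[mm].mean(0).round(1))
  M=cv2.morphologyEx(masks(s)["orange"].astype(np.uint8),cv2.MORPH_CLOSE,np.ones((5,5)))
  for m in comps(M,100):
    p=W[m&ok];p=p[(p[:,2]>-3)&(p[:,2]<34)]
    if len(p)<50: continue
    c0=np.median(p,0);p=p[np.linalg.norm(p[:,:2]-c0[:2],axis=1)<125]
    if not(480<c0[0]<650): continue
    r=cv2.minAreaRect(p[:,:2].astype(np.float32));
    A=np.c_[p[:,:2]-p[:,:2].mean(0),np.ones(len(p))];g=np.linalg.lstsq(A,p[:,2],rcond=None)[0]
    print(n,"wedge",len(p),np.round(r[0],1),np.round(r[1],1),round(r[2],1),cv2.boxPoints(r).round(1).tolist(),"down",np.degrees(np.arctan2(-g[1],-g[0])).round(1))
  t=(abs(W[...,2]-97)<6)&ok&(h[...,1]<80)&(W[...,1]<-10)
  mm=max(comps(t),key=lambda m:m.sum());mm=cv2.morphologyEx(mm.astype(np.uint8),cv2.MORPH_OPEN,np.ones((9,9)))>0;q=W[mm]
  r=cv2.minAreaRect(q[:,:2].astype(np.float32))
  A=np.c_[q[:,:2]-q[:,:2].mean(0),np.ones(len(q))];g=np.linalg.lstsq(A,q[:,2],rcond=None)[0];print(n,"case",np.round(r[0],1),np.round(r[1],1),round(r[2],2),"tilt",g[:2].round(4),np.median(q[:,2]).round(1))
E
python3 look.py 2
```

```text
time: 5.08
tool_pos: [572.8, -41.3, 275.1]
tcp_rot: [-179.9, -0.0, 101.8]
ft_force: [-0.2, -0.6, -0.2]
finger_gap: -0.0
time: 5.5
tool_pos: [547.5, 81.8, 321.5]
tcp_rot: [179.9, 0.0, 101.7]
ft_force: [0.4, 1.0, -0.3]
finger_gap: -0.1
time: 5.83
tool_pos: [518.3, 218.2, 320.8]
tcp_rot: [-180.0, -0.1, 102.0]
ft_force: [-0.1, -1.0, 0.0]
finger_gap: -0.2
t 5.8333 tip [518.3 218.2 147.8] rot [-1.7998e+02 -1.3000e-01  1.0205e+02] F [-0.08 -0.98  0.  ] gap -0.2 j6 5.5
shift [-0.0476  0.2749  0.5854] turn [-0.0005 -0.0028  0.0078]
top dot 63 [573.6 -41.2  96.1]
top wedge 1221 [561.4 106.9] [ 47.8 136.6] 12.0 [[523.7999877929688, 168.6999969482422], [552.2000122070312, 35.099998474121094], [599.0, 45.099998474121094], [570.5, 178.6999969482422]] down -77.8
top case [ 503.5 -153.4] [200.3 239.7] 6.83 tilt [-0.0014 -0.0017] 95.7
side dot 42 [572.3 -41.7  96.4]
side wedge 431 [554.5 137.6] [50.3 77.8] 12.3 [[521.5999755859375, 170.3000030517578], [538.2000122070312, 94.30000305175781], [587.2999877929688, 105.0], [570.7000122070312, 181.0]] down -86.9
side case [ 502.2 -152.4] [201.7 243.1] 6.61 tilt [-0.0006 -0.0003] 96.0
```

```bash
ls pics
```

```text
side0.png
side1.png
side2.png
top0.png
top1.png
top2.png
topz.png
wrist0.png
```

```bash

python3 -m jog '[{"tx":-0.1,"ty":0.12,"tz":0.2,"ax":0,"ay":0,"az":0,"hand":0.18},{"tx":-0.1,"ty":0.19,"tz":0.4,"ax":0,"ay":0,"az":0,"hand":0.18},{"tx":-0.1,"ty":0.19,"tz":0.6,"ax":0,"ay":0,"az":0,"hand":0.18},{"tx":-0.1,"ty":0.19,"tz":0.8,"ax":0,"ay":0,"az":0,"hand":0.18},{"tx":-0.1,"ty":0.19,"tz":0.8,"ax":0,"ay":0,"az":0,"hand":0.18}]'
python3 go.py 541.5 199.9 5 102
```

```text
time: 6.35
tool_pos: [548.3, 201.8, 193.5]
tcp_rot: [-179.3, 0.1, 101.7]
ft_force: [-1.1, -0.6, -2.1]
finger_gap: 15.0
t 6.35 tip [548.3 201.8  20.5] rot [-1.7934e+02  7.0000e-02  1.0175e+02] F [-1.09 -0.63 -2.05] gap 15.0 j6 3.5
shift [-0.0033 -0.0456  0.1039] turn [-0.0147  0.0015 -0.0057]
```

```bash

python3 -m jog '[{"tx":0,"ty":-0.045,"tz":0,"ax":0,"ay":0,"az":0,"hand":0.18},{"tx":0,"ty":-0.045,"tz":0,"ax":0,"ay":0,"az":0,"hand":0.18},{"tx":0,"ty":-0.045,"tz":0,"ax":0,"ay":0,"az":0,"hand":0.18}]'
python3 go.py 541.5 199.9 5 102
```

```text
time: 6.6
tool_pos: [545.4, 202.9, 203.4]
tcp_rot: [179.8, -0.0, 101.8]
ft_force: [-0.0, 0.3, 0.6]
finger_gap: 15.0
t 6.6 tip [545.4 202.9  30.4] rot [ 1.7979e+02 -1.0000e-02  1.0181e+02] F [-0.02  0.26  0.64] gap 15.0 j6 3.5
shift [-0.0142 -0.0304  0.1694] turn [ 0.0046 -0.0002 -0.0041]
```

```bash

python3 -m jog '[{"tx":0,"ty":-0.01,"tz":0.05,"ax":0,"ay":0,"az":0,"hand":0.18},{"tx":0,"ty":-0.01,"tz":0.09,"ax":0,"ay":0,"az":0,"hand":0.18},{"tx":0,"ty":-0.01,"tz":0.12,"ax":0,"ay":0,"az":0,"hand":0.18},{"tx":0,"ty":-0.01,"tz":0.14,"ax":0,"ay":0,"az":0,"hand":0.18},{"tx":0,"ty":-0.01,"tz":0.14,"ax":0,"ay":0,"az":0,"hand":0.18}]'
python3 -m jog '[{"tx":0,"ty":0,"tz":0.01,"ax":0,"ay":0,"az":0,"hand":0.18},{"tx":0,"ty":0,"tz":0.01,"ax":0,"ay":0,"az":0,"hand":0.18},{"tx":0,"ty":0,"tz":0.01,"ax":0,"ay":0,"az":0,"hand":0.18}]'
python3 go.py 541.5 199.9 6 102; python3 look.py 3
```

```text
time: 7.02
tool_pos: [542.5, 202.7, 178.6]
tcp_rot: [-179.9, 0.0, 101.8]
ft_force: [-0.1, -0.4, -0.6]
finger_gap: 15.7
time: 7.27
tool_pos: [543.1, 202.8, 178.2]
tcp_rot: [180.0, 0.0, 101.8]
ft_force: [-0.6, -0.3, 0.2]
finger_gap: 15.7
t 7.2667 tip [543.1 202.8   5.2] rot [180.     0.   101.84] F [-0.58 -0.33  0.25] gap 15.7 j6 3.6
shift [-0.017  -0.0145 -0.0052] turn [ 0.      0.     -0.0035]
top dot 63 [573.7 -41.2  96.1]
top wedge 1227 [561.1 106.8] [ 47.9 137.1] 11.6 [[523.9000244140625, 169.10000610351562], [551.5, 34.79999923706055], [598.2999877929688, 44.400001525878906], [570.7999877929688, 178.6999969482422]] down -81.6
top case [ 503.5 -153.5] [200.3 239.9] 6.86 tilt [-0.0012 -0.0019] 95.7
side dot 43 [571.9 -42.3  96.7]
side wedge 452 [552.2 148.4] [51.3 98.1] 11.1 [[517.5999755859375, 191.60000610351562], [536.4000244140625, 95.30000305175781], [586.7999877929688, 105.0999984741211], [568.0, 201.5]] down -87.3
side case [ 502.5 -152. ] [202.2 244.7] 7.01 tilt [-0.0012  0.0001] 96.0
```

View pics/side3.png

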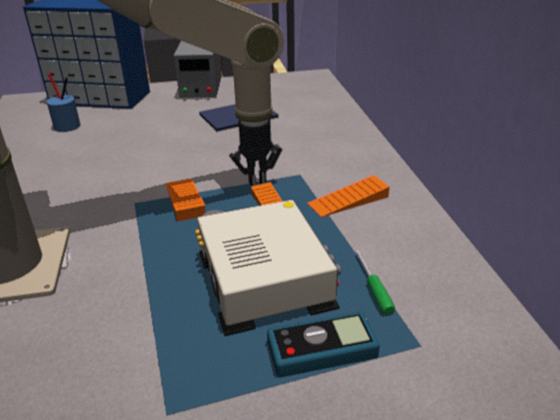

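View pics/top3.png

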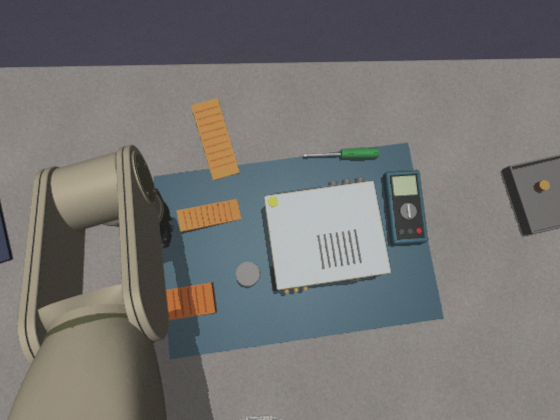

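```bash

python3 -m jog '[{"tx":-0.04,"ty":-0.005,"tz":0,"ax":0,"ay":0,"az":0,"hand":0.18},{"tx":-0.08,"ty":-0.01,"tz":0,"ax":0,"ay":0,"az":0,"hand":0.18},{"tx":-0.12,"ty":-0.01,"tz":0,"ax":0,"ay":0,"az":0,"hand":0.18},{"tx":-0.14,"ty":-0.01,"tz":0,"ax":0,"ay":0,"az":0,"hand":0.18}]'
python3 -m jog '[{"tx":-0.02,"ty":-0.002,"tz":0,"ax":0,"ay":0,"az":0,"hand":0.18},{"tx":-0.04,"ty":-0.003,"tz":0,"ax":0,"ay":0,"az":0,"hand":0.18},{"tx":-0.06,"ty":-0.005,"tz":0,"ax":0,"ay":0,"az":0,"hand":0.18},{"tx":-0.08,"ty":-0.007,"tz":0,"ax":0,"ay":0,"az":0,"hand":0.18},{"tx":-0.1,"ty":-0.008,"tz":0,"ax":0,"ay":0,"az":0,"hand":0.18}]'
python3 go.py 560.4 69.7 6 97; python3 look.py 4
```

```text
time: 7.7
tool_pos: [546.1, 180.9, 178.2]
tcp_rot: [180.0, 0.0, 101.8]
ft_force: [-0.4, 0.2, -0.4]
finger_gap: 15.0
time: 8.12
tool_pos: [547.8, 166.8, 178.2]
tcp_rot: [180.0, -0.0, 101.8]
ft_force: [-0.3, 1.3, 0.3]
finger_gap: 15.3
t 8.1167 tip [547.8 166.8   5.2] rot [ 1.8000e+02 -1.0000e-02  1.0185e+02] F [-0.31  1.31  0.28] gap 15.3 j6 -0.0
shift [-0.6508 -0.0509 -0.0052] turn [ 1.000e-04 -1.000e-04  1.077e-01]
top dot 62 [573.5 -41.1  96. ]
top wedge 1215 [564.4  87.5] [ 47.9 137.4] 11.8 [[526.9000244140625, 149.8000030517578], [555.0, 15.300000190734863], [601.9000244140625, 25.100000381469727], [573.9000244140625, 159.60000610351562]] down -78.7
top case [ 503.6 -153.6] [200.6 240.1] 6.84 tilt [-0.0009 -0.0016] 95.7
side dot 43 [572.1 -41.7  96.4]
side wedge 342 [558.1 137.5] [61.2 82.5] 4.9 [[524.0999755859375, 176.0], [531.0999755859375, 93.80000305175781], [592.2000122070312, 99.0999984741211], [585.0999755859375, 181.3000030517578]] down -77.4
side case [ 502.5 -152.9] [201.4 242.1] 6.94 tilt [-0.0009 -0.0003] 95.9
```

```bash

python3 -m jog '[{"tx":-0.04,"ty":-0.003,"tz":0,"ax":0,"ay":0,"az":0.02,"hand":0.18},{"tx":-0.08,"ty":-0.006,"tz":0,"ax":0,"ay":0,"az":0.04,"hand":0.18},{"tx":-0.12,"ty":-0.009,"tz":0,"ax":0,"ay":0,"az":0.06,"hand":0.18},{"tx":-0.16,"ty":-0.012,"tz":0,"ax":0,"ay":0,"az":0.08,"hand":0.18},{"tx":-0.2,"ty":-0.015,"tz":0,"ax":0,"ay":0,"az":0.108,"hand":0.18}]'
python3 -m jog '[{"tx":-0.02,"ty":0,"tz":0,"ax":0,"ay":0,"az":0,"hand":0.18},{"tx":-0.05,"ty":0,"tz":0,"ax":0,"ay":0,"az":0,"hand":0.18},{"tx":-0.08,"ty":0,"tz":0,"ax":0,"ay":0,"az":0,"hand":0.18},{"tx":-0.1,"ty":0,"tz":0,"ax":0,"ay":0,"az":0,"hand":0.18},{"tx":-0.12,"ty":0,"tz":0,"ax":0,"ay":0,"az":0,"hand":0.18}]'
python3 go.py 560.4 69.7 6 97; python3 look.py 5
```

```text
time: 8.63
tool_pos: [551.8, 136.4, 178.2]
tcp_rot: [180.0, 0.0, 96.9]
ft_force: [-0.5, 0.9, 0.6]
finger_gap: 15.3
time: 9.05
tool_pos: [554.0, 119.0, 178.2]
tcp_rot: [180.0, -0.0, 97.0]
ft_force: [0.5, 1.4, 0.3]
finger_gap: 15.4
t 9.05 tip [554.  119.    5.2] rot [180.    -0.    96.98] F [0.5  1.38 0.33] gap 15.4 j6 -0.0
shift [-0.3314  0.0025 -0.0052] turn [ 0.0001 -0.0001 -0.0004]
top dot 63 [573.7 -41.2  96. ]
top wedge 1080 [564.   39.4] [ 47.8 123.3] 7.0 [[532.7000122070312, 97.69999694824219], [547.7000122070312, -24.700000762939453], [595.2000122070312, -18.899999618530273], [580.2000122070312, 103.5999984741211]] down -86.2
top case [ 503.4 -153.6] [200.1 240.1] 6.87 tilt [-0.0012 -0.0017] 95.7
side dot 44 [572.3 -41.7  96.5]
side wedge 111 [564.2 102.3] [65.4 28.2] 24.9 [[528.5999755859375, 101.4000015258789], [540.4000244140625, 75.80000305175781], [599.7999877929688, 103.30000305175781], [587.9000244140625, 128.89999389648438]] down 81.7
side case [ 502.2 -152.6] [201.  242.3] 6.9 tilt [-0.0012 -0.0001] 95.9
```

View pics/top5.png

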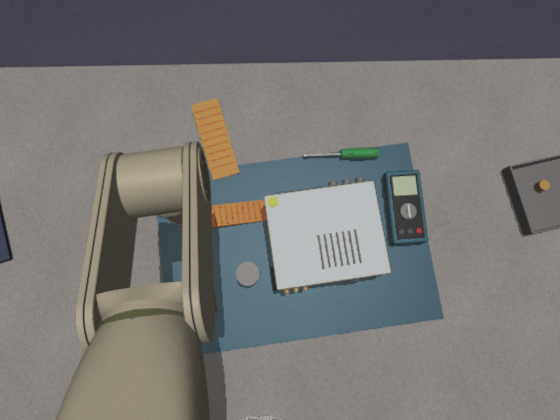

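Wedge now at 7°, its centreline running under the foot. I'll continue, then creep to contact.

```bash

python3 -m jog '[{"tx":-0.04,"ty":0,"tz":0,"ax":0,"ay":0,"az":0,"hand":0.18},{"tx":-0.08,"ty":0,"tz":0,"ax":0,"ay":0,"az":0,"hand":0.18},{"tx":-0.12,"ty":0,"tz":0,"ax":0,"ay":0,"az":0,"hand":0.18},{"tx":-0.16,"ty":0,"tz":0,"ax":0,"ay":0,"az":0,"hand":0.18},{"tx":-0.18,"ty":0,"tz":0,"ax":0,"ay":0,"az":0,"hand":0.18}]'
python3 -m jog '[{"tx":-0.02,"ty":0,"tz":0,"ax":0,"ay":0,"az":0,"hand":0.18},{"tx":-0.04,"ty":0,"tz":0,"ax":0,"ay":0,"az":0,"hand":0.18},{"tx":-0.04,"ty":0,"tz":0,"ax":0,"ay":0,"az":0,"hand":0.18}]'
python3 go.py 560.4 69.7 6 97
```

```text
time: 9.57
tool_pos: [557.3, 91.5, 178.1]
tcp_rot: [-180.0, 0.0, 97.0]
ft_force: [0.1, 1.1, 0.5]
finger_gap: 15.3
time: 9.82
tool_pos: [558.0, 86.0, 178.2]
tcp_rot: [-180.0, 0.0, 97.0]
ft_force: [-0.6, -0.6, 0.6]
finger_gap: 15.2
t 9.8167 tip [558.   86.    5.2] rot [-1.800e+02  1.000e-02  9.696e+01] F [-0.58 -0.57  0.57] gap 15.2 j6 -3.4
shift [-0.1097  0.0027 -0.0054] turn [-0.      0.0003 -0.001 ]
```

```bash

python3 -m jog '[{"tx":-0.013,"ty":0,"tz":0,"ax":0,"ay":0,"az":0,"hand":0.18},{"tx":-0.027,"ty":0,"tz":0,"ax":0,"ay":0,"az":0,"hand":0.18}]'
python3 -m jog '[{"tx":-0.01,"ty":0,"tz":0,"ax":0,"ay":0,"az":0,"hand":0.18},{"tx":-0.02,"ty":0,"tz":0,"ax":0,"ay":0,"az":0,"hand":0.18}]'
python3 -m jog '[{"tx":-0.01,"ty":0,"tz":0,"ax":0,"ay":0,"az":0,"hand":0.18},{"tx":-0.02,"ty":0,"tz":0,"ax":0,"ay":0,"az":0,"hand":0.18}]'
python3 go.py 560.4 69.7 6 97
```

```text
time: 9.98
tool_pos: [558.4, 82.6, 178.2]
tcp_rot: [-180.0, -0.0, 97.0]
ft_force: [0.2, 1.3, -0.3]
finger_gap: 15.4
time: 10.15
tool_pos: [558.8, 79.5, 178.2]
tcp_rot: [180.0, -0.0, 97.0]
ft_force: [-0.7, 0.3, -0.6]
finger_gap: 15.3
time: 10.32
tool_pos: [559.2, 76.5, 178.2]
tcp_rot: [180.0, -0.0, 97.0]
ft_force: [-0.8, -0.0, -0.5]
finger_gap: 15.0
t 10.3167 tip [559.2  76.5   5.2] rot [180.    -0.    96.99] F [-0.77 -0.02 -0.46] gap 15.0 j6 -4.4
shift [-0.0461  0.0027 -0.0054] turn [ 0.     -0.     -0.0003]
```

```bash

python3 -m jog '[{"tx":-0.008,"ty":0,"tz":0,"ax":0,"ay":0,"az":0,"hand":0.18},{"tx":-0.014,"ty":0,"tz":0,"ax":0,"ay":0,"az":0,"hand":0.18}]'
python3 -m jog '[{"tx":-0.007,"ty":0,"tz":0,"ax":0,"ay":0,"az":0,"hand":0.18},{"tx":-0.014,"ty":0,"tz":0,"ax":0,"ay":0,"az":0,"hand":0.18}]'
python3 -m jog '[{"tx":-0.007,"ty":0,"tz":0,"ax":0,"ay":0,"az":0,"hand":0.18},{"tx":-0.01,"ty":0,"tz":0,"ax":0,"ay":0,"az":0,"hand":0.18}]'
python3 go.py 560.4 69.7 6 97
```

```text
time: 10.48
tool_pos: [559.4, 74.4, 178.2]
tcp_rot: [180.0, -0.0, 97.0]
ft_force: [-0.3, 1.1, -0.3]
finger_gap: 15.1
time: 10.65
tool_pos: [559.7, 72.5, 178.2]
tcp_rot: [180.0, -0.0, 97.0]
ft_force: [-1.3, 3.8, 0.2]
finger_gap: 15.3
time: 10.82
tool_pos: [559.8, 71.2, 178.2]
tcp_rot: [-180.0, -0.0, 97.0]
ft_force: [-0.4, 5.1, -0.2]
finger_gap: 15.3
t 10.8167 tip [559.8  71.2   5.2] rot [-1.800e+02 -5.000e-02  9.698e+01] F [-0.42  5.06 -0.16] gap 15.3 j6 -5.0
shift [-0.0107  0.0028 -0.0054] turn [-0.0001 -0.001  -0.0004]
```

```bash

python3 -m jog '[{"tx":-0.003,"ty":0,"tz":0,"ax":0,"ay":0,"az":0,"hand":0.18},{"tx":-0.003,"ty":0,"tz":0,"ax":0,"ay":0,"az":0,"hand":0.18}]'
python3 go.py 560.4 69.7 6 97; python3 look.py 6
```

```text
time: 10.98
tool_pos: [559.8, 70.9, 178.2]
tcp_rot: [-180.0, -0.0, 97.0]
ft_force: [0.2, 5.0, 0.7]
finger_gap: 15.4
t 10.9833 tip [559.8  70.9   5.2] rot [-1.800e+02 -5.000e-02  9.699e+01] F [0.25 5.02 0.74] gap 15.4 j6 -5.0
shift [-0.0081  0.0028 -0.0054] turn [-0.     -0.001  -0.0003]
top dot 63 [573.5 -41.4  96.5]
top wedge 468 [568.    5.3] [48.4 53.9] 6.0 [[541.2000122070312, 29.600000381469727], [546.7999877929688, -24.0], [594.9000244140625, -19.0], [589.2999877929688, 34.70000076293945]] down -84.6
top case [ 503.5 -153.4] [200.2 239.5] 6.71 tilt [ 0.     -0.0007] 95.7
side dot 43 [572.4 -42.4  96.9]
side case [ 502.4 -152. ] [201.6 244. ] 6.83 tilt [-0.0001  0.0007] 96.0
```

The wedge bears: the push rose from 1 N to 5 N and the case rose by only about 0.001 rad. Now I retreat and press.

```bash

python3 -m jog '[{"tx":0.03,"ty":0,"tz":0,"ax":0,"ay":0,"az":0,"hand":0.18},{"tx":0.1,"ty":0,"tz":0,"ax":0,"ay":0,"az":0,"hand":0.18},{"tx":0.2,"ty":0,"tz":-0.1,"ax":0,"ay":0,"az":0,"hand":0.18},{"tx":0.2,"ty":0,"tz":-0.35,"ax":0,"ay":0,"az":0,"hand":0},{"tx":0.2,"ty":0,"tz":-0.6,"ax":0,"ay":0,"az":0,"hand":0}]'
python3 -m jog '[{"tx":0,"ty":0,"tz":-0.2,"ax":0,"ay":0,"az":0,"hand":0},{"tx":0,"ty":0,"tz":-0.25,"ax":0,"ay":0,"az":0,"hand":0},{"tx":0,"ty":0,"tz":-0.25,"ax":0,"ay":0,"az":0,"hand":0}]'
python3 go.py 573.5 -41.5 115 97; python3 look.py 7
```

```text
time: 11.5
tool_pos: [554.7, 101.4, 267.0]
tcp_rot: [-179.7, 0.0, 97.0]
ft_force: [0.9, 0.3, 0.7]
finger_gap: -0.2
time: 11.75
tool_pos: [557.6, 100.9, 309.8]
tcp_rot: [179.6, 0.0, 97.0]
ft_force: [0.3, 0.9, -0.7]
finger_gap: 0.4
t 11.75 tip [557.6 100.9 136.8] rot [1.7959e+02 3.0000e-02 9.7000e+01] F [ 0.25  0.92 -0.75] gap 0.4 j6 -1.9
shift [-0.9552 -0.0114  0.1458] turn [ 0.0091  0.0008 -0.    ]
top dot 63 [573.5 -41.4  96.4]
top wedge 717 [566.7  18. ] [48.  80.3] 7.1 [[537.9000244140625, 54.900001525878906], [547.7999877929688, -24.799999237060547], [595.4000244140625, -18.899999618530273], [585.5, 60.79999923706055]] down -88.5
top case [ 503.4 -153.8] [200.6 240. ] 6.74 tilt [-0.0001 -0.0006] 95.7
side dot 44 [572.6 -42.2  96.8]
side case [ 502.6 -152.1] [201.9 243.9] 6.97 tilt [-0.0001  0.0011] 96.0
```

View pics/side7.png

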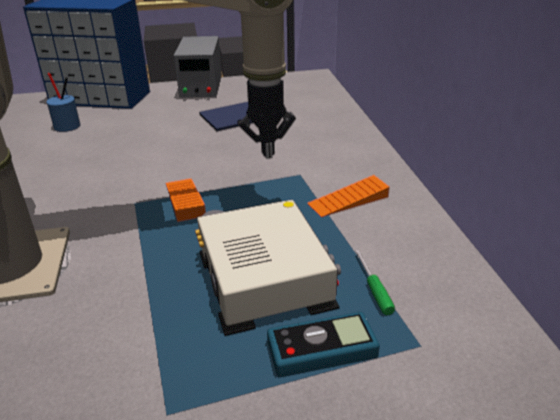

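```bash

python3 -m jog '[{"tx":-0.2,"ty":0,"tz":0,"ax":0,"ay":0,"az":0,"hand":0},{"tx":-0.45,"ty":0,"tz":0,"ax":0,"ay":0,"az":0,"hand":0},{"tx":-0.7,"ty":0,"tz":0,"ax":0,"ay":0,"az":0,"hand":0},{"tx":-0.9,"ty":0,"tz":0.05,"ax":0,"ay":0,"az":0,"hand":0},{"tx":-0.95,"ty":0,"tz":0.12,"ax":0,"ay":0,"az":0,"hand":0}]'
python3 -m jog '[{"tx":0,"ty":0,"tz":0.02,"ax":0,"ay":0,"az":0,"hand":0},{"tx":0,"ty":0,"tz":0.02,"ax":0,"ay":0,"az":0,"hand":0},{"tx":0,"ty":0,"tz":0.02,"ax":0,"ay":0,"az":0,"hand":0},{"tx":0,"ty":0,"tz":0.02,"ax":0,"ay":0,"az":0,"hand":0}]'
python3 go.py 573.5 -41.5 99 97
```

```text
time: 12.27
tool_pos: [573.4, -45.1, 285.9]
tcp_rot: [-179.9, 0.1, 96.8]
ft_force: [0.4, 0.5, -0.2]
finger_gap: 0.5
time: 12.6
tool_pos: [573.4, -39.8, 284.4]
tcp_rot: [-180.0, -0.0, 97.1]
ft_force: [-0.2, 0.3, -0.2]
finger_gap: 0.1
t 12.6 tip [573.4 -39.8 111.4] rot [-1.7996e+02 -3.0000e-02  9.7070e+01] F [-0.16  0.32 -0.23] gap 0.1 j6 -16.2
shift [-0.0115 -0.0009  0.0824] turn [-0.0009 -0.0007  0.0015]
```

```bash

python3 -m jog '[{"tx":-0.011,"ty":0,"tz":0.04,"ax":0,"ay":0,"az":0,"hand":0},{"tx":-0.011,"ty":0,"tz":0.07,"ax":0,"ay":0,"az":0,"hand":0},{"tx":-0.011,"ty":0,"tz":0.09,"ax":0,"ay":0,"az":0,"hand":0},{"tx":-0.011,"ty":0,"tz":0.095,"ax":0,"ay":0,"az":0,"hand":0},{"tx":-0.011,"ty":0,"tz":0.095,"ax":0,"ay":0,"az":0,"hand":0}]'
python3 -m jog '[{"tx":0,"ty":0,"tz":0.007,"ax":0,"ay":0,"az":0,"hand":0},{"tx":0,"ty":0,"tz":0.007,"ax":0,"ay":0,"az":0,"hand":0}]'
python3 -m jog '[{"tx":0,"ty":0,"tz":0.005,"ax":0,"ay":0,"az":0,"hand":0},{"tx":0,"ty":0,"tz":0.005,"ax":0,"ay":0,"az":0,"hand":0}]'
python3 go.py 573.5 -41.5 96 97
```

```text
time: 13.02
tool_pos: [573.5, -42.6, 269.9]
tcp_rot: [-179.9, -0.0, 97.0]
ft_force: [0.4, -0.2, 0.6]
finger_gap: 0.2
time: 13.18
tool_pos: [573.8, -42.8, 269.4]
tcp_rot: [180.0, 0.0, 97.0]
ft_force: [-0.3, -0.4, -0.2]
finger_gap: -0.2
time: 13.35
tool_pos: [573.9, -42.9, 269.1]
tcp_rot: [180.0, 0.0, 97.0]
ft_force: [-0.8, -0.7, 1.8]
finger_gap: 0.0
t 13.35 tip [573.9 -42.9  96.1] rot [1.7997e+02 1.0000e-02 9.6980e+01] F [-0.78 -0.73  1.85] gap 0.0 j6 -16.4
shift [ 0.0094 -0.0018  0.0004] turn [ 0.0008  0.0002 -0.0005]
```

Contact at 269.1. Now firm.

```bash

python3 -m jog '[{"tx":0,"ty":0,"tz":0.006,"ax":0,"ay":0,"az":0,"hand":0},{"tx":0,"ty":0,"tz":0.006,"ax":0,"ay":0,"az":0,"hand":0}]'
python3 -m jog '[{"tx":0,"ty":0,"tz":0.006,"ax":0,"ay":0,"az":0,"hand":0},{"tx":0,"ty":0,"tz":0.006,"ax":0,"ay":0,"az":0,"hand":0}]'
python3 -m jog '[{"tx":0,"ty":0,"tz":0.006,"ax":0,"ay":0,"az":0,"hand":0},{"tx":0,"ty":0,"tz":0.006,"ax":0,"ay":0,"az":0,"hand":0}]'
python3 go.py 573.5 -41.5 96 97
```

```text
time: 13.52
tool_pos: [574.0, -42.9, 268.9]
tcp_rot: [180.0, 0.0, 97.0]
ft_force: [-3.9, 0.9, 7.7]
finger_gap: -0.1
time: 13.68
tool_pos: [574.1, -42.8, 268.7]
tcp_rot: [179.9, 0.0, 97.0]
ft_force: [-6.0, 1.8, 12.7]
finger_gap: 0.0
time: 13.85
tool_pos: [574.2, -42.8, 268.7]
tcp_rot: [179.9, 0.0, 97.0]
ft_force: [-9.2, 1.5, 19.2]
finger_gap: 0.0
t 13.85 tip [574.2 -42.8  95.7] rot [1.7992e+02 2.0000e-02 9.6980e+01] F [-9.19  1.47 19.25] gap 0.0 j6 -16.4
shift [ 0.0091 -0.0033 -0.0023] turn [ 0.0018  0.0004 -0.0003]
```

```bash

python3 -m jog '[{"tx":0,"ty":-0.005,"tz":0.004,"ax":0,"ay":0,"az":0,"hand":0},{"tx":0,"ty":-0.005,"tz":0.004,"ax":0,"ay":0,"az":0,"hand":0},{"tx":0,"ty":-0.005,"tz":0.004,"ax":0,"ay":0,"az":0,"hand":0},{"tx":0,"ty":-0.005,"tz":0.004,"ax":0,"ay":0,"az":0,"hand":0}]'
python3 look.py 8
python3 -m jog '[{"tx":0,"ty":0,"tz":-0.02,"ax":0,"ay":0,"az":0,"hand":0},{"tx":0,"ty":0,"tz":-0.04,"ax":0,"ay":0,"az":0,"hand":0},{"tx":0,"ty":0,"tz":-0.2,"ax":0,"ay":0,"az":0,"hand":0},{"tx":0,"ty":0,"tz":-0.4,"ax":0,"ay":0,"az":0,"hand":0},{"tx":0.2,"ty":0,"tz":-0.5,"ax":0,"ay":0,"az":0,"hand":0}]'
python3 -m jog '[{"tx":0.2,"ty":0,"tz":0,"ax":0,"ay":0,"az":0,"hand":0},{"tx":0.45,"ty":0,"tz":0,"ax":0,"ay":0,"az":0,"hand":0},{"tx":0.7,"ty":0,"tz":0,"ax":0,"ay":0,"az":0,"hand":0},{"tx":0.95,"ty":0,"tz":0,"ax":0,"ay":0,"az":0,"hand":0},{"tx":1,"ty":0,"tz":0,"ax":0,"ay":0,"az":0,"hand":0}]'
python3 -m jog '[{"tx":0.2,"ty":0,"tz":0,"ax":0,"ay":0,"az":0,"hand":0},{"tx":0.45,"ty":0,"tz":0,"ax":0,"ay":0,"az":0,"hand":0},{"tx":0.6,"ty":0,"tz":0,"ax":0,"ay":0,"az":0,"hand":0},{"tx":0.6,"ty":0,"tz":0,"ax":0,"ay":0,"az":0,"hand":0}]'
python3 look.py 9
```

```text
time: 14.18
tool_pos: [573.8, -42.8, 268.6]
tcp_rot: [179.8, 0.0, 97.0]
ft_force: [-8.3, 3.3, 20.4]
finger_gap: -0.2
top wedge 684 [566.7  18. ] [48.1 80.7] 7.4 [[537.5999755859375, 54.900001525878906], [548.0, -25.100000381469727], [595.7000122070312, -19.0], [585.2999877929688, 61.099998474121094]] down -81.3
top case [ 508.1 -195.3] [199.6 155.3] 6.44 tilt [-0.002   0.0001] 95.8
side case [ 502.7 -153.1] [201.8 242.2] 6.6 tilt [-0.002  -0.0001] 96.0
time: 14.7
tool_pos: [570.3, -16.4, 343.4]
tcp_rot: [179.8, 0.2, 96.8]
ft_force: [0.7, -0.1, 1.1]
finger_gap: 0.3
time: 15.12
tool_pos: [550.0, 140.3, 340.2]
tcp_rot: [-180.0, -0.1, 97.2]
ft_force: [0.2, -0.8, -0.0]
finger_gap: 0.1
time: 15.45
tool_pos: [539.3, 228.7, 340.0]
tcp_rot: [-180.0, -0.1, 97.2]
ft_force: [0.6, -1.0, 0.2]
finger_gap: 0.1
top dot 62 [573.3 -41.4  96.7]
top wedge 720 [566.7  18.1] [48.  80.3] 6.9 [[538.0999755859375, 55.0], [547.7000122070312, -24.700000762939453], [595.2999877929688, -18.899999618530273], [585.7000122070312, 60.79999923706055]] down -86.5
top case [ 503.3 -153.7] [200.2 239.9] 6.76 tilt [-0.0003 -0.0007] 95.7
side dot 44 [572.7 -41.9  96.6]
side case [ 501.9 -151.9] [201.7 245.2] 6.51 tilt [0.     0.0012] 96.0
```

View pics/top9.png

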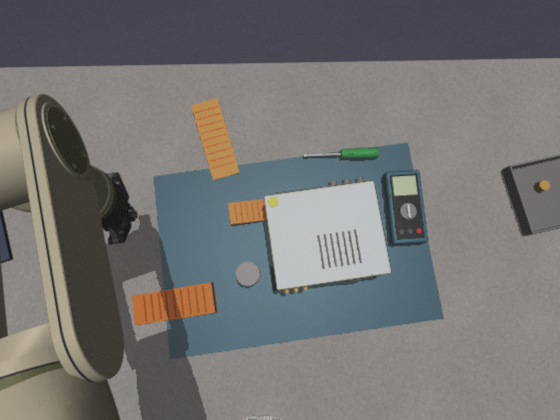

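The picture shows the wedge under the dot corner at (248,212). The case, spool, meter and screwdriver are where they were, and the arm is clear.

```bash
python3 -c "
from bench import *
print(sense()['time'],hand_in())"
```

```text
the job is handed in; nothing more can be done
15.55 None
```

The job is done and handed in at 15.6 s; the hand-in reports no verdict.

- **First press:** About 2 N on the dot tipped the case. The force jumped once the foot met the bench, after about 8 mm of travel. When I let go, the case came back level.
- **Wedge:** I pushed it about 115 mm along the bench with the fingertips and turned it 5° on the way, so its centreline ran under the foot. The push rose from about 1 N to 5 N when it bore.
- **Second press:** With 20 N down on the dot, the case gave only about 0.5 mm, so it no longer rocks. The arm also pushed sideways with up to 9 N during this press. I reduced that only slightly, but the case did not shift measurably.

**Last checks:**
- The case tilt was about 0.001 rad or less, and its position was within about 1 mm of the start.
- The wedge did not move after the second press.
- In the last picture the meter, screwdriver and spool look unmoved, and the robot was clear of everything.
- The top and side cameras disagree by 1–2 mm, which is within their calibration.
- I could not see the foot on the slope directly. I infer it from the geometry and the two forces.

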